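# Put the two yellow sanding sticks back in their tin

### The job

Put the two long sanding sticks with yellow sleeves back into the round green tin, one into each of the two empty places among the short grey ones, so that the hexagonal cluster is full. Both must stand upright on the floor of the tin and be let go; the blue stick does not belong in it.

Things in the scene. Friction and masses are not known exactly. Their poses are not given: they have to be found in the camera images.
- long_a_center (a point): centre (half-way up, on the axis z) of a long sanding stick: round pale-wood dowel, 32 mm diameter, 160 mm long, YELLOW sleeve and yellow dab on top, 60 to 130 g, standing free on the bench, foot 80 mm below this point. Held in its top 50 mm, the fingers stay above the short sticks when it is lowered fully into the tin. The equal BLUE stick is not wanted.
- long_b_center (a point): centre of the second yellow stick, the same as the first: 32 mm diameter, 160 mm long, this point 80 mm above its foot, z its axis. It topples at about 11 degrees. The sticks on the bench stand over 100 mm apart, axis to axis. Either yellow stick may go into either place.
- gap_1 (a point): middle of one empty place in the round green tin, on its inner floor, 4 mm above the bench; z up. The tin is fixed, open on top, 70 mm high, 118 mm inner and 124 mm outer diameter. Five loose short sticks stand in it (grey sleeve, 32 mm diameter, 95 mm long, tops 99 mm above the bench), one in the middle, four around it.
- gap_2 (a point): middle of the other empty place, on the inner floor of the tin, opposite the first: 78 mm from it, each 39 mm from the tin's centre. The pattern is hexagonal with 39 mm pitch; a stick in a place has about 7 mm to each neighbour and 4 mm to the wall. Fingers that close across the line joining the two places keep clear of a long stick in the other.
Things that resemble listed ones, but are neither listed nor needed, are in the scene too. What is shaped like the part that bears long_b_center but black is not meant.

How it is judged:
By the outcome, as a careful person would: the job done as asked, in the order asked, and still so for the second after the job is handed in, with the robot touching nothing.
It also fails if it takes over 70 s, if anything falls off the work surface, if the arm or the gripper's body presses on something with over 40 N, if the wrist force passes 120 N, or if a joint passes its speed limit or range.

### The arm

A 6-joint arm with a two-finger parallel gripper is mounted at the origin on the work surface. World frame = base frame: x ahead of the robot, y to its left, z up, the work surface at z = 0. Lengths are in m, angles in degrees, forces in N, time in s.
With the tool pointing down it reaches from about 0.325 to 0.925 m from the base axis. Payload 3.1 kg.
Tool frame: the origin (TCP) lies on the mounting face of the last link; the fingertips stand 173 mm ahead of it and the grasp point (between the pads) lies 155 mm ahead of it; z points along the fingers, y is the line along which they close (so a half turn about z gives the same grasp; the last joint's range is limited). The gripper opens to 85 mm and grips with 20 to 120 N. Pads are 22 mm wide; open, the fingers measure 114 mm over their backs; the gripper's body (76 mm by 85 mm) begins 54 mm behind the grasp point. The pads swing forward as they close: fully open they stand 13 mm farther back than shut.
Start: joints at [-74.209, 12.427, 92.441, -0, 75.132, -6.429], TCP at [0.236, -0.579, 0.405] pointing down, gripper open.
Joint ranges: [-157.48, 157.48], [-44.54, 120.13], [17.64, 146.25], [-64.5, 244.5], [7.68, 150.69], [-147.95, 147.95]. Speed limits (degrees/s): [159.86, 159.86, 180, 180, 180, 180].

### API

Orientations are given as a 3x3 rotation matrix whose columns are the frame's x, y, z axes.
In Python, from plant import * gives the robot as it stands.
- The arm moves only by the tool arm_command, never from a script. Its argument "steps" is a list of rows, each an object with "hand": the closure in counts, from 0 (fully open) to 255 (shut); "dp": the shift along the tool's x, y, z in cm, a list of three; "angular": the turn, a rotation vector about the tool's x, y, z in rad, a list of three. In form: [{"hand": hand, "dp": [tx, ty, tz], "angular": [wx, wy, wz]}, ...]. A call has 1 to 10 rows; each row shifts and turns the commanded pose from where the row before left it, along the tool's axes as they then stand; what a row does not reach is not made up. A row lasts 1/8 s, in which the tool goes at most 62.5 mm and 10.7 degrees, less where a joint would pass 70% of its speed; a pose out of reach is approached as far as the arm can. A call with a gripper value outside its range is refused whole. The fingers move at their own pace and stop on an object; "newtons" is the grip in N (left out, the last holds). Time passes only in rows, so rows that do not move let the fingers close. It gives the time, the measured TCP pose, the force, the opening and the grip force at its end, in the units of the state.
- state(): the state, without advancing time (a new reading comes with each control period).
- grab_frame(name): name is "scene" or "top" or "wrist"; returns a dict with "img" (480x640x3 uint8, red, green, blue), "intrinsics" (3x3 intrinsics, pixels), "R" (3x3) and "t" (3): a world point X has camera coordinates R X + t; the wrist camera has in their place "mount" (4x4, takes a point from camera to tool coordinates, whose origin is the TCP and whose axes are the flange's). Camera axes: x right, y down, z forward; pixel columns grow to the right and rows downward; lengths in m; the calibration is good to about 2 mm. The wrist camera is an equidistant fisheye: a pixel r from the principal point sees the ray r / f radians off the axis. A picture is of the moment at which its call begins: read the wrist's pose just before it. There is no depth.
- close_job(): hands the job in; it is judged then, once.
The state is a dict: "time": time; "joint_pos": joint angles; "qvel": joint speeds; "effort": joint torques, N m; "tool_pos": TCP position; "orientation": TCP orientation; "contact_force": force on the tool from outside, world axes, zero at the start; "ft_torque": the same for the moment, N m; "finger_gap": opening from 0.0 (shut) to 1.0 (fully open); "grip_force": force on a finger pad.
Only numpy, scipy, OpenCV 4.12 (cv2) and the standard library are available. Lean on these libraries where they do the work, as an engineer would, in place of code of your own. Each camera call takes 0.05 s, during which the arm holds its last target. There are 200 camera calls.

## Working session

There is one attempt and no reset: what is moved stays moved. The work goes in short steps, Python scripts to look and compute and a tool call to move; the robot and the scene stay as the last step left them, time stands still between calls to the robot, and variables do not carry over. Pictures are saved under pics/ and viewed, at most 10 in all, crops included, and the job is handed in when it is done.

Besides the shell and the picture viewer there is one more tool, called after "Request:" as a command line: name --argument value ..., lists and objects as JSON in quotes. arm_command: Moves the arm, as the interface text tells. Its arguments: {"type":"object","properties":{"steps":{"type":"array","items":{"type":"object","properties":{"hand":{"type":"number"},"dp":{"type":"array","items":{"type":"number"}},"angular":{"type":"array","items":{"type":"number"}}}}},"newtons":{"type":"number"}},"required":["steps"]}

```bash
mkdir -p pics; ls; python3 - <<'E'
from plant import *
import cv2,numpy as np
s=state();print(s)
for n in("scene","top"):
    f=grab_frame(n);cv2.imwrite(f"pics/{n}0.png",f["img"][:,:,::-1]);print(n,f["intrinsics"],f["R"],f["t"])
f=grab_frame("wrist");print(f["intrinsics"],f["mount"])
E
```

```text
pics
{'time': 0.0, 'joint_pos': array([-7.42113595e+01,  1.24773191e+01,  9.25282126e+01,  1.79760260e-03,
        7.51302065e+01, -6.42937642e+00]), 'qvel': array([ 0.00200868, -0.00767683, -0.05982722,  0.01287178, -0.03111821,
        0.09908503]), 'effort': array([-6.68421799e-04, -3.96844268e+01, -3.03853941e+01, -2.87622852e-04,
        9.69900313e-03, -1.49823603e-05]), 'tool_pos': array([ 0.23624097, -0.57820718,  0.40336411]), 'orientation': array([[ 9.25754874e-01,  3.78123702e-01, -6.15421482e-04],
       [ 3.78124088e-01, -9.25752094e-01,  2.28794684e-03],
       [ 2.95399204e-04, -2.35078363e-03, -9.99997193e-01]]), 'contact_force': array([ 0.65853884, -0.76743152, -0.26984407]), 'ft_torque': array([ 0.04922742,  0.00391229, -0.02253172]), 'grip_force': 0.0, 'finger_gap': 1.0005048890635664}
scene [[492.09719475   0.         318.49510269]
 [  0.         492.09719475 237.96141246]
 [  0.           0.           1.        ]] [[ 0.31066102  0.95048209  0.00857457]
 [ 0.59478508 -0.1873506  -0.78174833]
 [-0.74143134  0.24795876 -0.6235351 ]] [-0.18275987 -0.22202562  1.18468388]
top [[575.71472814   0.         326.16258061]
 [  0.         575.71472814 239.70345585]
 [  0.           0.           1.        ]] [[ 0.01994304 -0.9997477   0.01033456]
 [-0.98286762 -0.02149858 -0.18305478]
 [ 0.18323077 -0.00650683 -0.98304839]] [0.01520535 0.54004917 0.83549574]
[[371.64829954   0.         322.82402423]
 [  0.         371.64829954 232.61946076]
 [  0.           0.           1.        ]] [[-6.11037966e-05 -9.51693802e-01 -3.07048700e-01  7.78300703e-02]
 [ 9.99999975e-01  8.12952277e-06 -2.24200954e-04  3.98440854e-04]
 [ 2.15866818e-04 -3.07048706e-01  9.51693777e-01  3.15305668e-02]
 [ 0.00000000e+00  0.00000000e+00  0.00000000e+00  1.00000000e+00]]
```

View pics/scene0.png

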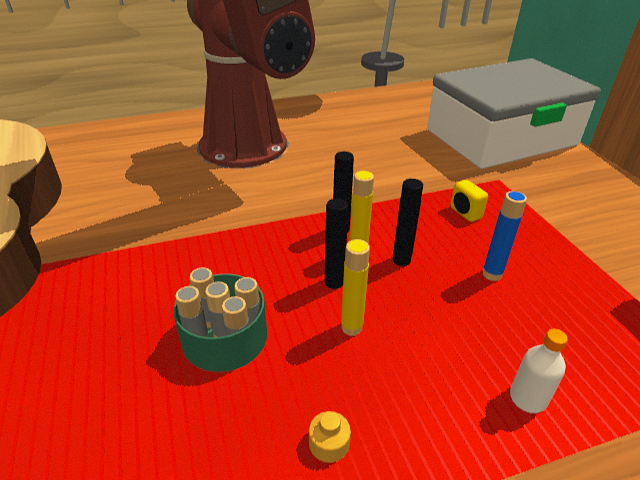

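View pics/top0.png

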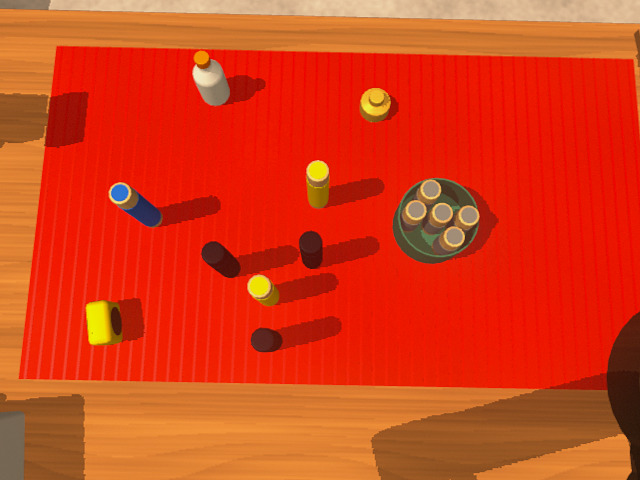

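The top view shows the yellow stick tops at about (317,170) and (259,287), with black ones near them. The tin is at (437,218) with short tops at (431,190), (416,211), (442,214), (468,216) and (454,238). The gaps are therefore upper right and lower left of the centre.

```bash
cat > h.py <<'E'
from plant import *
import cv2,numpy as np
def ray(f,uv,z,pose=None):
    K=f["intrinsics"];u=(np.asarray(uv,float)-K[:2,2])/K[0,0]
    if pose is None:
        c=-f["R"].T@f["t"];d=f["R"].T@np.r_[u,1]
    else:
        p,R=pose;M=f["mount"];r=np.hypot(*u)
        d=np.r_[u/r*np.sin(r),np.cos(r)] if r>0 else np.array([0,0,1.])
        d=R@M[:3,:3]@d;c=p+R@M[:3,3]
    return c+d*(z-c[2])/d[2]
def blobs(m,lo,hi=1e9):
    n,_,s,c=cv2.connectedComponentsWithStats(m.astype(np.uint8))
    return [(c[i],s[i,4]) for i in range(1,n) if lo<s[i,4]<hi]
def proj(f,X):
    q=f["R"]@X+f["t"];q=f["intrinsics"]@q;return q[:2]/q[2]
E
python3 - <<'E'
from h import *
f=grab_frame("top");hsv=cv2.cvtColor(f["img"],cv2.COLOR_RGB2HSV)
for p in [(317,170),(317,195),(259,287),(431,190),(442,214),(442,205),(425,232),(120,193),(311,243)]:print(p,hsv[p[1],p[0]])
y=(abs(hsv[...,0].astype(int)-29)<4)&(hsv[...,1]>180)&(hsv[...,2]>200)
for c,a in blobs(y,60):print("Y",c,a,ray(f,c,.16))
g=(hsv[...,1]<75)&(hsv[...,2]>90);g[:,:380]=0;g[:, 500:]=0;g[:170]=0;g[260:]=0
for c,a in blobs(g,30):print("G",c,a,ray(f,c,.099))
print([ray(f,c,.16) for c in[(311,238),(214,248),(264,340)]])
s=grab_frame("scene")
for X in [ray(f,(317.5,170),.16),ray(f,(259,287),.16)]:print(proj(s,X))
E
```

```text
(317, 170) [ 28 255 240]
(317, 195) [ 22 255 152]
(259, 287) [ 28 255 239]
(431, 190) [ 16  67 161]
(442, 214) [ 16  67 160]
(442, 205) [ 17  75 167]
(425, 232) [ 13 170 144]
(120, 193) [107 198 209]
(311, 243) [  3 173  78]
Y [367.55384615 107.50769231] 65 [ 0.70909698 -0.02712043  0.16      ]
Y [317.40851064 169.98297872] 235 [0.61620572 0.04118357 0.16      ]
Y [258.60153257 285.46743295] 261 [0.45560025 0.1152713  0.16      ]
Y [ 96.14583333 323.12202381] 672 [0.40203445 0.32451264 0.16      ]
G [430.54878049 188.63414634] 164 [ 0.61057109 -0.12590261  0.099     ]
G [415.79166667 209.41071429] 168 [ 0.5785237  -0.10378952  0.099     ]
G [442.15384615 212.11242604] 169 [ 0.57531985 -0.14248173  0.099     ]
G [468.6035503  214.80473373] 169 [ 0.57213556 -0.18127225  0.099     ]
G [454.01685393 235.88764045] 178 [ 0.54015859 -0.1591824   0.099     ]
[array([0.52094981, 0.04762796, 0.16      ]), array([0.50451205, 0.17688129, 0.16      ]), array([0.38477302, 0.1053267 , 0.16      ])]
[356.32205582 246.98217454]
[361.87956627 175.39062237]
```

Request:
arm_command --steps '[{"hand": 0,"dp": [4.9,-3.5,0],"angular": [0,0,0]},{"hand": 0,"dp": [4.9,-3.5,0],"angular": [0,0,0]},{"hand": 0,"dp": [4.9,-3.5,0],"angular": [0,0,0]},{"hand": 0,"dp": [4.9,-3.5,0],"angular": [0,0,0]},{"hand": 0,"dp": [4.9,-3.5,0],"angular": [0,0,0]},{"hand": 0,"dp": [4.9,-3.5,0],"angular": [0,0,0]},{"hand": 0,"dp": [4.9,-3.5,0],"angular": [0,0,0]},{"hand": 0,"dp": [4.9,-3.5,0],"angular": [0,0,0]},{"hand": 0,"dp": [4.9,-3.5,0],"angular": [0,0,0]},{"hand": 0,"dp": [4.9,-3.5,0],"angular": [0,0,0]}]' --newtons 40

```text
time: 1.5
tool_pos: [0.5584, -0.0675, 0.4049]
orientation: [[0.926, 0.378, 0.001], [0.378, -0.926, -0.0], [0.0, 0.001, -1.0]]
contact_force: [0.8, -0.1, 0.2]
finger_gap: 1.001
grip_force: 0.0
```

Request:
arm_command --steps '[{"hand": 0,"dp": [4.8,-3.9,0],"angular": [0,0,0]},{"hand": 0,"dp": [4.8,-3.9,0],"angular": [0,0,0]},{"hand": 0,"dp": [0,0,0],"angular": [0,0,0.1667]},{"hand": 0,"dp": [0,0,0],"angular": [0,0,0.1667]},{"hand": 0,"dp": [0,0,0],"angular": [0,0,0.1667]},{"hand": 0,"dp": [0,0,0],"angular": [0,0,0.1667]},{"hand": 0,"dp": [0,0,0],"angular": [0,0,0.1667]},{"hand": 0,"dp": [0,0,0],"angular": [0,0,0.1667]},{"hand": 0,"dp": [0,0,0],"angular": [0,0,0]},{"hand": 0,"dp": [0,0,0],"angular": [0,0,0]}]'

```text
time: 2.75
tool_pos: [0.617, 0.0392, 0.4046]
orientation: [[0.82, -0.573, -0.0], [-0.573, -0.82, 0.0], [-0.0, 0.0, -1.0]]
contact_force: [-0.3, -0.3, 0.4]
finger_gap: 0.996
grip_force: 0.0
```

```bash
cat >> h.py <<'E'
def look(name):
    s=state();f=grab_frame("wrist");cv2.imwrite(f"pics/{name}.png",f["img"][:,:,::-1])
    R=s["orientation"];print("tcp",s["tool_pos"].round(4),"yaw y",np.degrees(np.arctan2(R[1,1],R[0,1])).round(2),"zax",R[:,2].round(4),"q",s["joint_pos"].round(1),"t",s["time"])
    return s,f,(s["tool_pos"],R)
def tool(s,X):  # world TCP target -> dp in cm
    return ((s["orientation"].T@(np.asarray(X)-s["tool_pos"]))*100).round(2)
def yel(f):
    hsv=cv2.cvtColor(f["img"],cv2.COLOR_RGB2HSV)
    return (abs(hsv[...,0].astype(int)-29)<4)&(hsv[...,1]>180)&(hsv[...,2]>150)
E
python3 - <<'E'
from h import *
s,f,p=look("w1")
for c,a in blobs(yel(f),150):print(c,a,ray(f,c,.16,p).round(4))
E
```

```text
tcp [0.617  0.0392 0.4046] yaw y -124.95 zax [-1.e-04  0.e+00 -1.e+00] q [ -2.9  11.6  93.4   0.   75.  122.1] t 2.75
```

View pics/w1.png

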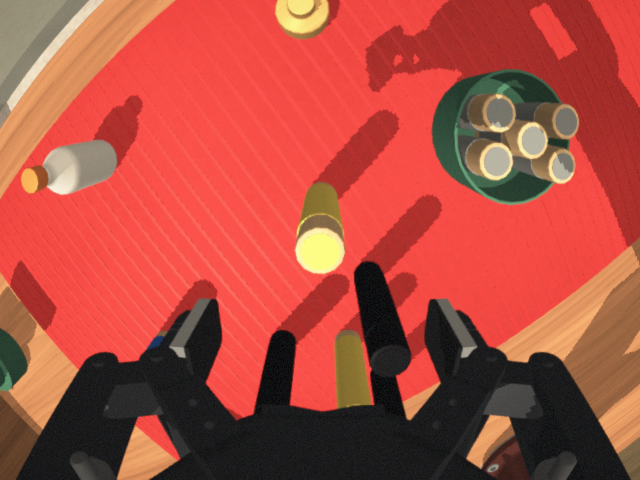

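The wrist view shows the target top at (320,251), unobstructed. The short caps in the tin are at (498,110), (563,122), (531,139), (495,160) and (558,166).

```bash
python3 - <<'E'
from h import *
s=state();f=grab_frame("wrist");p=(s["tool_pos"],s["orientation"])
hsv=cv2.cvtColor(f["img"],cv2.COLOR_RGB2HSV)
y=(abs(hsv[...,0].astype(int)-29)<5)&(hsv[...,1]>110)&(hsv[...,2]>225)
for c,a in blobs(y,300):
    X=ray(f,c,.16,p);print(c,a,X.round(4),tool(s,[X[0],X[1],.295]))
g=(hsv[...,1]<55)&(hsv[...,2]>120);g[:,:440]=0;g[200:]=0;g[:70]=0
for c,a in blobs(g,100,1500):print("G",c,a,ray(f,c,.099,p).round(4))
print(ray(f,(390,358),.16,p))
E
```

```text
[319.76335175 251.1160221 ] 1086 [0.6157 0.0412 0.16  ] [-0.22 -0.09 10.96]
G [497.45544554 122.06930693] 101 [ 0.6044 -0.1198  0.099 ]
G [533.12525253 140.08686869] 495 [ 0.5749 -0.1419  0.099 ]
G [496.6        161.21785714] 560 [ 0.578  -0.1031  0.099 ]
G [561.44785276 167.34355828] 326 [ 0.5392 -0.157   0.099 ]
[0.51955559 0.04752981 0.16      ]
```

Request:
arm_command --steps '[{"hand": 0,"dp": [-0.22,-0.1,2.0]},{"hand": 0,"dp": [0,0,3.0]},{"hand": 0,"dp": [0,0,3.0]},{"hand": 0,"dp": [0,0,3.0]},{"hand": 0,"dp": [0,0,0]},{"hand": 200,"dp": [0,0,0]},{"hand": 200,"dp": [0,0,0]},{"hand": 200,"dp": [0,0,0]},{"hand": 200,"dp": [0,0,0]},{"hand": 200,"dp": [0,0,0]}]' --newtons 40

```text
invalid input at $.steps[0]: expected keys hand, dp, angular
```

Request:
arm_command --steps '[{"hand": 200,"dp": [0,0,0]},{"hand": 200,"dp": [0,0,0]}]'

```text
invalid input at $.steps[0]: expected keys hand, dp, angular
```

Request:
arm_command --steps '[{"hand": 0,"dp": [-0.2,-0.1,2.0],"angular": [0,0,0]},{"hand": 0,"dp": [0,0,3.0],"angular": [0,0,0]},{"hand": 0,"dp": [0,0,3.0],"angular": [0,0,0]},{"hand": 0,"dp": [0,0,3.0],"angular": [0,0,0]},{"hand": 0,"dp": [0,0,0],"angular": [0,0,0]},{"hand": 200,"dp": [0,0,0],"angular": [0,0,0]},{"hand": 200,"dp": [0,0,0],"angular": [0,0,0]},{"hand": 200,"dp": [0,0,0],"angular": [0,0,0]},{"hand": 200,"dp": [0,0,0],"angular": [0,0,0]},{"hand": 200,"dp": [0,0,0],"angular": [0,0,0]}]' --newtons 40

```text
time: 4.1
tool_pos: [0.6167, 0.0412, 0.2964]
orientation: [[0.818, -0.575, 0.003], [-0.575, -0.818, -0.0], [0.003, -0.002, -1.0]]
contact_force: [0.1, 0.1, 4.9]
finger_gap: 0.366
grip_force: 39.8
```

Request:
arm_command --steps '[{"hand": 200,"dp": [0,0,0],"angular": [0,0,0]},{"hand": 200,"dp": [0,0,0],"angular": [0,0,0]}]'

```text
time: 4.35
tool_pos: [0.6167, 0.0412, 0.2964]
orientation: [[0.818, -0.575, 0.003], [-0.575, -0.818, -0.0], [0.003, -0.002, -1.0]]
contact_force: [-0.3, 0.2, 5.8]
finger_gap: 0.365
grip_force: 39.8
```

Request:
arm_command --steps '[{"hand": 200,"dp": [0,0,-2],"angular": [0,0,0]},{"hand": 200,"dp": [0,0,-4],"angular": [0,0,0]},{"hand": 200,"dp": [0,0,-4],"angular": [0,0,0]},{"hand": 200,"dp": [0,0,-4],"angular": [0,0,0]},{"hand": 200,"dp": [2.2,3.5,0],"angular": [0,0,0]},{"hand": 200,"dp": [2.2,3.5,0],"angular": [0,0,0]},{"hand": 200,"dp": [2.2,3.5,0],"angular": [0,0,0]},{"hand": 200,"dp": [2.2,3.5,0],"angular": [0,0,0]},{"hand": 200,"dp": [2.2,3.4,0],"angular": [0,0,0]},{"hand": 200,"dp": [0,0,0],"angular": [0,0,0]}]'

```text
time: 5.6
tool_pos: [0.6053, -0.1671, 0.4348]
orientation: [[0.816, -0.578, -0.001], [-0.578, -0.816, -0.001], [-0.0, 0.001, -1.0]]
contact_force: [-0.1, 0.9, -1.9]
finger_gap: 0.363
grip_force: 39.9
```

Request:
arm_command --steps '[{"hand": 200,"dp": [0,0,0],"angular": [0,0,0]},{"hand": 200,"dp": [0,0,0],"angular": [0,0,0]}]'

```text
time: 5.85
tool_pos: [0.6059, -0.1633, 0.4347]
orientation: [[0.819, -0.574, -0.0], [-0.574, -0.819, 0.001], [-0.001, -0.0, -1.0]]
contact_force: [0.2, 0.2, -0.9]
finger_gap: 0.358
grip_force: 39.9
```

```bash
python3 - <<'E'
from h import *
s,f,p=look("w2");print(s["contact_force"],s["grip_force"],tool(s,[.608,-.1645,.436]))
t=grab_frame("scene")["img"];t2=grab_frame("top")["img"]
o=np.hstack([f["img"][:, 60:580],cv2.resize(t[120:420,120:420],(480,480))])
cv2.imwrite("pics/c2.png",cv2.resize(o,(800,384))[:,:,::-1])
E
```

```text
tcp [ 0.6059 -0.1633  0.4347] yaw y -125.01 zax [-3.e-04  5.e-04 -1.e+00] q [-21.5  11.5  90.3   0.   78.2 103.5] t 5.85
[ 0.20613037  0.2425565  -0.90327726] 39.92234408855438 [ 0.24 -0.02 -0.13]
```

View pics/c2.png

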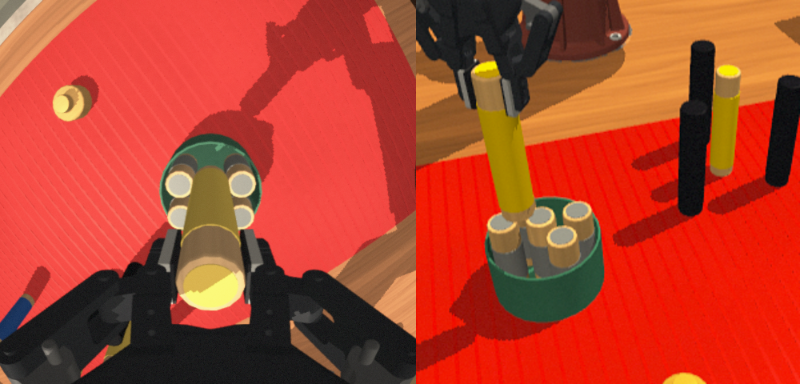

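The wrist half shows the stick above the tin with the dab at about (212,285) in the crop. In the scene half the foot is near crop (518,213), and the stick seems to lean in the hand. I'll measure the lean.

```bash
python3 - <<'E'
from h import *
s=state();P=s["tool_pos"];f=grab_frame("scene");t=grab_frame("top")
g=P[2]-.155
for dz in(-.14,.02):
    X=np.array([P[0],P[1],g+dz]);print(dz,proj(f,X),proj(t,X))
for n,c,b in(("s",f,(150,150,230,310)),("t",t,(370,120,560,280))):
    x0,y0,x1,y1=b;hsv=cv2.cvtColor(c["img"],cv2.COLOR_RGB2HSV)[y0:y1,x0:x1].astype(int)
    m=((hsv[...,0]>20)&(hsv[...,0]<34)&(hsv[...,1]>200)&(hsv[...,2]>90)).astype(np.uint8)
    ys,xs=np.nonzero(m)
    if len(xs)<100: print(n,len(xs));continue
    cs,_=cv2.findContours(m,0,2);k=max(cs,key=cv2.contourArea)
    print(n,cv2.minAreaRect(k),cv2.fitLine(np.c_[xs,ys].astype(np.float32),2,0,.01,.01).ravel()+[0,0,x0,y0])
    for y in range(ys.min(),ys.max(),8):
        q=xs[ys==y]
        if len(q):print(y+y0,q.min()+x0,q.max()+x0,end=" | ")
    print()
    cv2.imwrite(f"pics/m_{n}.png",c["img"][:,:,::-1])
E
```

```text
-0.14 [198.18041576 286.36722913] [462.64707226 184.49363   ]
0.02 [175.87651959 174.68743705] [496.98511343 145.36694652]
s ((41.38764190673828, 91.17977142333984), (89.26922607421875, 30.805753707885742), 77.00537872314453) [2.29123414e-01 9.73397374e-01 1.89491829e+02 2.38865608e+02]
168 174 181 | 176 166 184 | 208 168 189 | 216 170 200 | 224 172 202 | 232 174 203 | 240 176 205 | 248 178 206 | 256 180 207 | 264 181 209 | 272 183 210 | 280 185 209 | 
t ((89.67220306396484, 55.97925567626953), (8.889361381530762, 31.30600929260254), 14.931418418884277) [ 3.29509854e-01 -9.44152117e-01  4.59631577e+02  1.78450291e+02]
162 467 468 | 170 461 465 | 178 455 462 | 186 454 460 |
```

The stick is upright in the hand, so I'll lower it.

Request:
arm_command --steps '[{"hand": 200,"dp": [0.25,0,2],"angular": [0,0,0]},{"hand": 200,"dp": [0,0,1.5],"angular": [0,0,0]},{"hand": 200,"dp": [0,0,1.5],"angular": [0,0,0]},{"hand": 200,"dp": [0,0,1.5],"angular": [0,0,0]},{"hand": 200,"dp": [0,0,1.5],"angular": [0,0,0]}]'

```text
time: 6.72
tool_pos: [0.6079, -0.1659, 0.3534]
orientation: [[0.818, -0.575, -0.0], [-0.575, -0.818, 0.0], [-0.001, 0.0, -1.0]]
contact_force: [0.4, 0.1, -1.1]
finger_gap: 0.36
grip_force: 39.9
```

Request:
arm_command --steps '[{"hand": 200,"dp": [0,0,1.5],"angular": [0,0,0]},{"hand": 200,"dp": [0,0,1.5],"angular": [0,0,0]},{"hand": 200,"dp": [0,0,1.2],"angular": [0,0,0]},{"hand": 200,"dp": [0,0,0.6],"angular": [0,0,0]},{"hand": 200,"dp": [0,0,0.3],"angular": [0,0,0]},{"hand": 200,"dp": [0,0,0],"angular": [0,0,0]}]'

```text
time: 7.48
tool_pos: [0.6081, -0.1659, 0.3039]
orientation: [[0.818, -0.575, 0.0], [-0.575, -0.818, -0.0], [0.0, -0.0, -1.0]]
contact_force: [-1.1, -0.9, -1.3]
finger_gap: 0.364
grip_force: 39.9
```

Request:
arm_command --steps '[{"hand": 200,"dp": [0,0,0.2],"angular": [0,0,0]},{"hand": 200,"dp": [0,0,0.1],"angular": [0,0,0]},{"hand": 200,"dp": [0,0,0],"angular": [0,0,0]}]'

```text
time: 7.85
tool_pos: [0.608, -0.1659, 0.3008]
orientation: [[0.818, -0.575, 0.0], [-0.575, -0.818, 0.0], [0.0, -0.0, -1.0]]
contact_force: [0.1, 0.2, -0.5]
finger_gap: 0.361
grip_force: 39.9
```

Request:
arm_command --steps '[{"hand": 200,"dp": [0,0,0.1],"angular": [0,0,0]},{"hand": 200,"dp": [0,0,0.1],"angular": [0,0,0]},{"hand": 200,"dp": [0,0,0],"angular": [0,0,0]}]'

```text
time: 8.22
tool_pos: [0.6084, -0.1661, 0.3005]
orientation: [[0.818, -0.575, 0.001], [-0.575, -0.818, -0.001], [0.001, -0.0, -1.0]]
contact_force: [-2.0, 1.1, 5.7]
finger_gap: 0.363
grip_force: 40.6
```

Request:
arm_command --steps '[{"hand": 120,"dp": [0,0,0],"angular": [0,0,0]},{"hand": 80,"dp": [0,0,0],"angular": [0,0,0]},{"hand": 0,"dp": [0,0,0],"angular": [0,0,0]},{"hand": 0,"dp": [0,0,0],"angular": [0,0,0]},{"hand": 0,"dp": [0,0,-2],"angular": [0,0,0]},{"hand": 0,"dp": [0,0,-4],"angular": [0,0,0]},{"hand": 0,"dp": [0,0,-4],"angular": [0,0,0]},{"hand": 0,"dp": [0,0,-4],"angular": [0,0,0]},{"hand": 0,"dp": [0,0,0],"angular": [0,0,0]}]'

```text
time: 9.35
tool_pos: [0.6091, -0.1663, 0.446]
orientation: [[0.818, -0.575, 0.011], [-0.575, -0.818, -0.004], [0.012, -0.003, -1.0]]
contact_force: [-1.1, -0.0, 0.1]
finger_gap: 1.0
grip_force: 0.0
```

```bash
python3 - <<'E'
from h import *
s,f,p=look("w3");print(s["contact_force"],tool(s,[.4565,.1153,.44]))
t=grab_frame("top");hsv=cv2.cvtColor(t["img"],cv2.COLOR_RGB2HSV)
y=(abs(hsv[...,0].astype(int)-29)<4)&(hsv[...,1]>180)&(hsv[...,2]>200)
for c,a in blobs(y,60):print("Y",c,a,ray(t,c,.164))
o=np.hstack([f["img"][:, 60:580],cv2.resize(grab_frame("scene")["img"][120:420,120:420],(480,480))])
cv2.imwrite("pics/c3.png",cv2.resize(o,(800,384))[:,:,::-1])
E
```

```text
tcp [ 0.6091 -0.1663  0.446 ] yaw y -125.08 zax [ 0.0112 -0.0044 -0.9999] q [-21.6  11.3  89.3  -0.   78.7 103.5] t 9.35
[-1.06915735 -0.03681654  0.06850433] [-28.68 -14.27   0.31]
Y [368.1547619  107.76190476] 84 [ 0.70699454 -0.02765019  0.164     ]
Y [464.1625 176.85  ] 80 [ 0.60983452 -0.15963669  0.164     ]
Y [258.64367816 285.3908046 ] 261 [0.4552908 0.1147832 0.164    ]
Y [ 96.43430152 322.90594744] 723 [0.40218921 0.32262805 0.164     ]
```

View pics/c3.png

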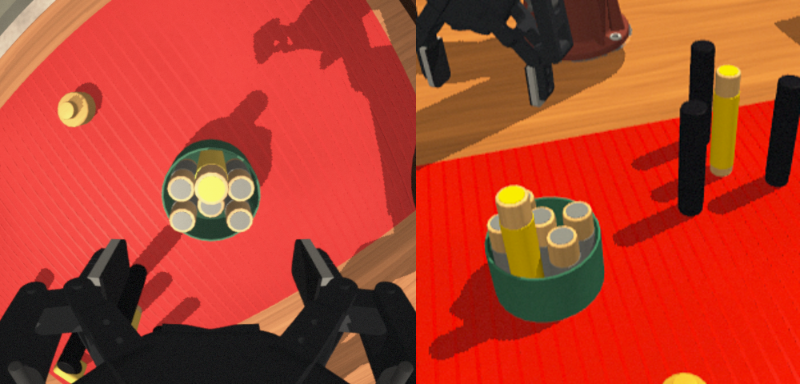

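The first stick stands upright in its place, and the empty place is at about (210,228) in the wrist crop. Now the second stick.

Request:
arm_command --steps '[{"hand": 0,"dp": [-4.1,-2.04,0],"angular": [0,0,0]},{"hand": 0,"dp": [-4.1,-2.04,0],"angular": [0,0,0]},{"hand": 0,"dp": [-4.1,-2.04,0],"angular": [0,0,0]},{"hand": 0,"dp": [-4.1,-2.04,0],"angular": [0,0,0]},{"hand": 0,"dp": [-4.1,-2.04,0],"angular": [0,0,0]},{"hand": 0,"dp": [-4.1,-2.04,0],"angular": [0,0,0]},{"hand": 0,"dp": [-4.1,-2.04,0],"angular": [0,0,0]},{"hand": 0,"dp": [0,0,0],"angular": [0,0,-0.165]},{"hand": 0,"dp": [0,0,0],"angular": [0,0,-0.165]},{"hand": 0,"dp": [0,0,0],"angular": [0,0,-0.165]}]'

```text
time: 10.75
tool_pos: [0.4545, 0.1162, 0.4366]
orientation: [[0.994, -0.111, -0.004], [-0.111, -0.994, -0.0], [-0.004, 0.001, -1.0]]
contact_force: [0.2, 1.0, 0.8]
finger_gap: 1.0
grip_force: 0.0
```

Request:
arm_command --steps '[{"hand": 0,"dp": [0,0,0],"angular": [0,0,-0.165]},{"hand": 0,"dp": [0,0,0],"angular": [0,0,0]},{"hand": 0,"dp": [0,0,0],"angular": [0,0,0]}]'

```text
time: 11.12
tool_pos: [0.455, 0.1159, 0.4376]
orientation: [[0.999, 0.045, -0.002], [0.045, -0.999, -0.0], [-0.002, 0.0, -1.0]]
contact_force: [0.4, 0.8, -0.1]
finger_gap: 0.998
grip_force: 0.0
```

```bash
python3 - <<'E'
from h import *
s,f,p=look("w4")
hsv=cv2.cvtColor(f["img"],cv2.COLOR_RGB2HSV)
y=(abs(hsv[...,0].astype(int)-29)<5)&(hsv[...,1]>110)&(hsv[...,2]>225)
for c,a in blobs(y,200):
    X=ray(f,c,.16,p);print(c,a,X.round(4),tool(s,[X[0],X[1],.296]))
E
```

```text
tcp [0.455  0.1159 0.4376] yaw y -87.41 zax [-2.1e-03 -2.0e-04 -1.0e+00] q [  5.7  -8.7 110.6  -0.   78.2  93.1] t 11.125
[100.4373673  233.26326964] 942 [0.4445 0.2914 0.16  ] [ -0.22 -17.58  14.16]
[322.10391061 229.67039106] 895 [0.4551 0.1158 0.16  ] [5.000e-02 1.000e-02 1.416e+01]
```

View pics/w4.png

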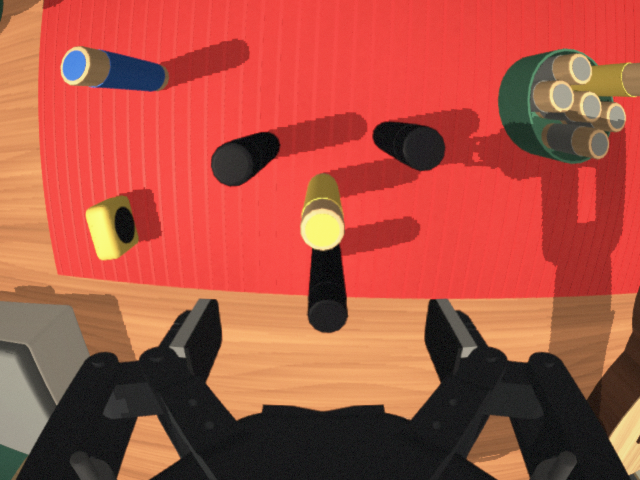

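The second yellow top is at (322,230). The black sticks at (235,163), (423,147) and (328,315) are off the closing line.

Request:
arm_command --steps '[{"hand": 0,"dp": [0,0,3.0],"angular": [0,0,0]},{"hand": 0,"dp": [0,0,3.0],"angular": [0,0,0]},{"hand": 0,"dp": [0,0,3.0],"angular": [0,0,0]},{"hand": 0,"dp": [0,0,3.0],"angular": [0,0,0]},{"hand": 0,"dp": [0,0,2.1],"angular": [0,0,0]},{"hand": 0,"dp": [0,0,0],"angular": [0,0,0]},{"hand": 200,"dp": [0,0,0],"angular": [0,0,0]},{"hand": 200,"dp": [0,0,0],"angular": [0,0,0]},{"hand": 200,"dp": [0,0,0],"angular": [0,0,0]},{"hand": 200,"dp": [0,0,0],"angular": [0,0,0]}]'

```text
time: 12.42
tool_pos: [0.4558, 0.1161, 0.2989]
orientation: [[0.999, 0.048, 0.002], [0.048, -0.999, 0.0], [0.002, -0.0, -1.0]]
contact_force: [-1.8, -0.6, 3.9]
finger_gap: 0.365
grip_force: 39.6
```

Request:
arm_command --steps '[{"hand": 200,"dp": [0,0,0],"angular": [0,0,0]},{"hand": 200,"dp": [0,0,0],"angular": [0,0,0]},{"hand": 200,"dp": [0,0,0],"angular": [0,0,0]}]'

```text
time: 12.8
tool_pos: [0.4559, 0.1161, 0.2989]
orientation: [[0.999, 0.048, 0.002], [0.048, -0.999, 0.0], [0.002, -0.0, -1.0]]
contact_force: [-0.4, 1.2, 6.2]
finger_gap: 0.366
grip_force: 39.6
```

Request:
arm_command --steps '[{"hand": 200,"dp": [0,0,-2],"angular": [0,0,0]},{"hand": 200,"dp": [0,0,-4],"angular": [0,0,0]},{"hand": 200,"dp": [0,0,-4.5],"angular": [0,0,0]},{"hand": 200,"dp": [0,0,-4.5],"angular": [0,0,0]},{"hand": 200,"dp": [0,0,-4],"angular": [0,0,0]},{"hand": 200,"dp": [0,0,0],"angular": [0,0,0]},{"hand": 200,"dp": [1.28,4.0,0],"angular": [0,0,0]},{"hand": 200,"dp": [1.28,4.0,0],"angular": [0,0,0]},{"hand": 200,"dp": [1.28,4.0,0],"angular": [0,0,0]},{"hand": 200,"dp": [1.28,4.0,0],"angular": [0,0,0]}]'

```text
time: 14.05
tool_pos: [0.5138, -0.0426, 0.4847]
orientation: [[0.999, 0.048, -0.004], [0.048, -0.999, 0.001], [-0.004, -0.001, -1.0]]
contact_force: [0.1, 0.2, -0.1]
finger_gap: 0.363
grip_force: 39.7
```

Request:
arm_command --steps '[{"hand": 200,"dp": [1.28,4.0,0],"angular": [0,0,0]},{"hand": 200,"dp": [1.28,4.0,0],"angular": [0,0,0]},{"hand": 200,"dp": [0,0,0],"angular": [0,0,0.165]},{"hand": 200,"dp": [0,0,0],"angular": [0,0,0.165]},{"hand": 200,"dp": [0,0,0],"angular": [0,0,0.165]},{"hand": 200,"dp": [0,0,0],"angular": [0,0,0.165]},{"hand": 200,"dp": [0,0,0],"angular": [0,0,0]},{"hand": 200,"dp": [0,0,0],"angular": [0,0,0]}]'

```text
time: 15.05
tool_pos: [0.5431, -0.12, 0.4861]
orientation: [[0.82, -0.573, -0.002], [-0.573, -0.82, 0.001], [-0.003, 0.001, -1.0]]
contact_force: [-0.5, -0.6, -0.2]
finger_gap: 0.366
grip_force: 39.8
```

```bash
python3 - <<'E'
from h import *
s,f,p=look("w5");P=s["tool_pos"];print(s["grip_force"],tool(s,[.5438,-.1198,.303]))
c=grab_frame("scene");X=lambda z:np.array([P[0],P[1],z])
a=proj(c,X(P[2]-.299));b=proj(c,X(P[2]-.139));print(a,b)
hsv=cv2.cvtColor(c["img"],cv2.COLOR_RGB2HSV).astype(int)
m=(hsv[...,0]>20)&(hsv[...,0]<34)&(hsv[...,1]>200)&(hsv[...,2]>90)
for y in np.linspace(b[1]+30,a[1]-5,8).astype(int):
    x=a[0]+(b[0]-a[0])*(y-a[1])/(b[1]-a[1]);q=np.nonzero(m[y,int(x)-25:int(x)+25])[0]+int(x)-25
    if len(q):print(y,round(x,1),(q.min()+q.max())/2,len(q))
o=np.hstack([f["img"][:, 60:580],cv2.resize(c["img"][120:420,120:420],(480,480))])
cv2.imwrite("pics/c5.png",cv2.resize(o,(800,384))[:,:,::-1])
E
```

```text
tcp [ 0.5431 -0.12    0.4861] yaw y -124.96 zax [-2.5e-03  8.0e-04 -1.0e+00] q [-19.7   0.8  96.4  -0.   82.9 105.3] t 15.05
39.847540855407715 [ 0.09 -0.07 18.31]
[220.52625706 220.33704775] [203.54514497 102.18200621]
132 207.8 204.5 12
144 209.6 210.5 30
155 211.1 212.0 29
167 212.9 213.5 28
179 214.6 215.5 28
191 216.3 217.0 27
203 218.0 219.0 27
215 219.8 218.5 16
```

View pics/c5.png

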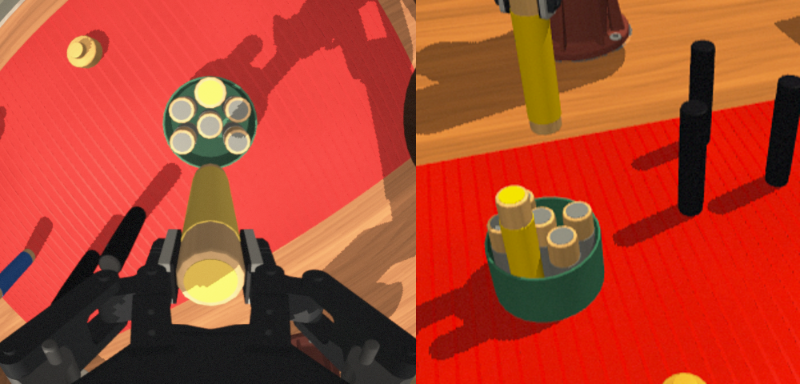

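The second stick hangs upright in line with the empty place. Lowering it in stages.

Request:
arm_command --steps '[{"hand": 200,"dp": [0.1,-0.05,2],"angular": [0,0,0]},{"hand": 200,"dp": [0,0,2],"angular": [0,0,0]},{"hand": 200,"dp": [0,0,2],"angular": [0,0,0]},{"hand": 200,"dp": [0,0,1.5],"angular": [0,0,0]},{"hand": 200,"dp": [0,0,1.5],"angular": [0,0,0]},{"hand": 200,"dp": [0,0,1],"angular": [0,0,0]},{"hand": 200,"dp": [0,0,0],"angular": [0,0,0]}]'

```text
time: 16.02
tool_pos: [0.5442, -0.1202, 0.3867]
orientation: [[0.818, -0.575, -0.002], [-0.575, -0.818, 0.001], [-0.002, 0.0, -1.0]]
contact_force: [-0.1, 0.1, -0.9]
finger_gap: 0.361
grip_force: 39.9
```

Request:
arm_command --steps '[{"hand": 200,"dp": [0,0,1.5],"angular": [0,0,0]},{"hand": 200,"dp": [0,0,1.5],"angular": [0,0,0]},{"hand": 200,"dp": [0,0,1.5],"angular": [0,0,0]},{"hand": 200,"dp": [0,0,1.5],"angular": [0,0,0]},{"hand": 200,"dp": [0,0,1.2],"angular": [0,0,0]},{"hand": 200,"dp": [0,0,0.6],"angular": [0,0,0]},{"hand": 200,"dp": [0,0,0],"angular": [0,0,0]}]'

```text
time: 16.9
tool_pos: [0.5443, -0.1202, 0.3092]
orientation: [[0.818, -0.575, -0.001], [-0.575, -0.818, 0.0], [-0.001, 0.0, -1.0]]
contact_force: [-0.1, -0.4, -0.5]
finger_gap: 0.363
grip_force: 39.9
```

Request:
arm_command --steps '[{"hand": 200,"dp": [0,0,0.3],"angular": [0,0,0]},{"hand": 200,"dp": [0,0,0.3],"angular": [0,0,0]},{"hand": 200,"dp": [0,0,0.15],"angular": [0,0,0]},{"hand": 200,"dp": [0,0,0],"angular": [0,0,0]}]'

```text
time: 17.4
tool_pos: [0.5447, -0.1204, 0.3029]
orientation: [[0.818, -0.575, 0.001], [-0.575, -0.818, -0.0], [0.001, -0.0, -1.0]]
contact_force: [-0.0, -0.2, 3.1]
finger_gap: 0.362
grip_force: 40.4
```

The stick touches the floor at the expected height, so I'll release and rise.

Request:
arm_command --steps '[{"hand": 120,"dp": [0,0,0],"angular": [0,0,0]},{"hand": 80,"dp": [0,0,0],"angular": [0,0,0]},{"hand": 0,"dp": [0,0,0],"angular": [0,0,0]},{"hand": 0,"dp": [0,0,0],"angular": [0,0,0]},{"hand": 0,"dp": [0,0,-2],"angular": [0,0,0]},{"hand": 0,"dp": [0,0,-4],"angular": [0,0,0]},{"hand": 0,"dp": [0,0,-4],"angular": [0,0,0]},{"hand": 0,"dp": [0,0,-4],"angular": [0,0,0]},{"hand": 0,"dp": [0,0,0],"angular": [0,0,0]},{"hand": 0,"dp": [0,0,0],"angular": [0,0,0]}]'

```text
time: 18.65
tool_pos: [0.5442, -0.1202, 0.4414]
orientation: [[0.818, -0.575, -0.001], [-0.575, -0.818, 0.0], [-0.001, 0.0, -1.0]]
contact_force: [-0.1, 0.3, 0.3]
finger_gap: 0.997
grip_force: 0.0
```

```bash
python3 - <<'E'
from h import *
s,f,p=look("w6")
o=np.hstack([f["img"][:, 60:580],cv2.resize(grab_frame("scene")["img"][120:420,120:420],(480,480))])
cv2.imwrite("pics/c6.png",cv2.resize(o,(800,384))[:,:,::-1])
E
```

```text
tcp [ 0.5442 -0.1202  0.4414] yaw y -125.09 zax [-1.e-03  4.e-04 -1.e+00] q [-19.7   2.6  99.4   0.   78.1 105.4] t 18.65
```

View pics/c6.png

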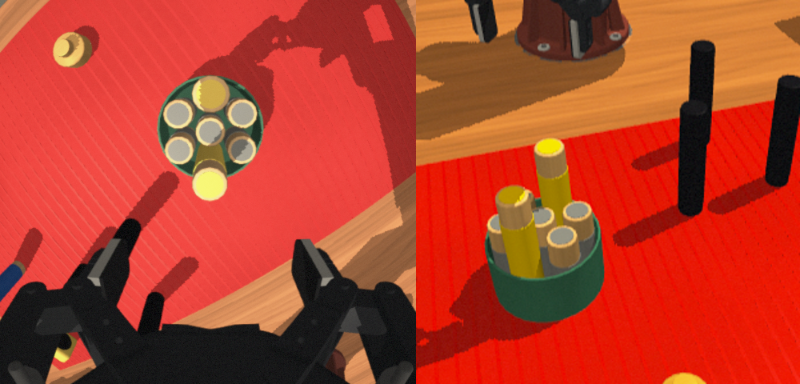

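Both yellow sticks stand upright in the tin (wrist crop (210,93) and (210,184)), with the five short ones in place and the gripper clear.

```bash
python3 -c "
from plant import *
print(close_job())"
```

```text
the job is handed in; nothing more can be done
None
```

Both yellow sticks are upright on the floor of the tin, one in each empty place. I released them and handed the job in at about 19 s on the robot's clock; the hand-in call gave no verdict.

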